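Prop open the hood of the lift-top organiser box

TASK

Raise the wooden hood of the lift-top organiser box by its steel bar handle; its tired soft-close hinge lets it sink slowly again, so before it has sunk shut swing the steel prop rod up by its red grip and keep hold of it until the hood's weight has come down on it, with the rod's end pin fully nested in the yellow V-shaped socket. Then let go, so that the hood stands open on the rod alone. Leave the other things on the sideboard where they are.

Things in the scene. Friction and masses are not known exactly. Their poses are not given: they have to be found in the camera images.
- box: Grey open-topped box fixed to the sideboard, 180 mm deep (its x) x 240 wide (its y) x 90 high. Origin: centre of its underside; x points from its front (robot side) to the hinge side, z up. The hood's hinge axis runs along the box's y through x +90, z +96 mm; the prop rod's pivot axis along y through x -67, z +55.4 mm. The rod is outside the right (-y) wall.
- lid: The wooden hood as a body; origin on its hinge axis, at its middle, turning with it. While it stands above about 0.97 rad the rod's pin swings by underneath freely; lower, the pin meets the socket's ramp and has to push the hood up on its way to the V.
- rod: The prop rod as a body; origin on its pivot axis, in the middle plane of the box (not on the rod itself), x along the rod towards its free end.
- lid_angle (a joint): Wooden hood (184 x 240 x 12 mm, 0.42 to 0.59 kg), rad: 0 shut, grows as its front edge rises, stop at 1.40. Soft-close damper, 7 N m s/rad: let go, it sinks at 0.05 to 0.08 (by its mass) times cos(angle) rad/s until shut; lifting it at 0.25 rad/s takes about 11 N at the handle. Propped it stands at 0.80.
- lid_grip (a point): Middle of the hood's steel bar handle: round, 12 mm thick, 90 mm long along the box's y, 75 mm clear between its two arms, 220 mm from the hinge axis in the hood's middle plane. Shut, it is 96 mm above the sideboard and 40 mm in front of the hood's front edge. It can turn in the fingers as the hood swings.
- rod_angle (a joint): Steel prop rod, 8 mm thick, 140 mm from pivot to end pin, 0.13 kg, rad: 0 stowed level along the box's right side, free end towards the hinge; grows as the free end swings up, then towards the front; stop at 1.50. Propped it stands at 1.13. It moves in a plane 37 mm outside the right wall. Its pivot is loose: it falls back to 0 unless held or loaded by the hood.
- rod_grip (a point): Middle of the rod's red cylindrical grip, 18 mm thick and 66 mm long along the box's y, sticking out from the rod away from the box, 85 mm from the rod's pivot and 75 mm outside the box's right wall. Stowed it is 55 mm above the sideboard. It can turn in the fingers as the rod swings.
- prop_pin (a point): Steel cross pin on the rod's free end, 10 mm thick, 32 mm long, pointing along the box's y towards the hood. Origin: on the pin's axis, 140 mm from the rod's pivot axis, level with the socket's middle in y. If it catches on the edge between ramp and V, the hood stands at about 0.90 rad and the pin is not nested (on the V's front lip: 0.85, rod at 1.25): work it on until it drops in.
- socket (a point): Yellow bracket, 24 mm wide, along the hood's right edge, with a 90 degree V saddle open to the hood's underside. Origin: where the pin's origin lies when nested: 130 mm from the hinge axis along the hood, 10 mm below its middle plane. The V catches and centres a pin up to 10 mm off towards the hinge, 17 mm towards the front; an 80 mm lead-in ramp runs to it from the hinge side.
- bit_tray: Bystander: blue metal tray 90 x 170 x 25 mm, origin centre of underside.
- leg_a: Bystander: stainless steel tapered furniture leg standing on its 68 mm mounting plate, 120 mm tall, origin centre of underside.
- leg_b: Bystander: second leg like it.
- pin_tube: Bystander: clear plastic tube with orange twist cap, 40 mm thick, 110 mm tall, standing, origin centre of underside.
- dowel: Bystander: wooden dowel 16 mm thick, 110 mm long, lying.
- screwdriver: Bystander: slim black ratchet screwdriver 180 mm long, lying.
- mug: Bystander: blue mug 80 mm wide, 90 mm tall, standing, origin centre of underside.

How it is judged:
By the outcome, as a careful person would: the job done as asked, in the order asked, and still so for the second after the job is handed in, with the robot touching nothing.
It also fails if it takes over 72 s, if anything falls off the work surface, if the arm or the gripper's body presses on something with over 40 N, if the wrist force passes 120 N, or if a joint passes its speed limit or range.

ROBOT

A 6-joint arm with a two-finger parallel gripper is mounted at the origin on the work surface. World frame = base frame: x ahead of the robot, y to its left, z up, the work surface at z = 0. Lengths are in m, angles in rad, forces in N, time in s.
With the tool pointing down it reaches from about 0.35 to 0.85 m from the base axis. Payload 8.1 kg.
Tool frame: the origin (TCP) lies on the centre line of the jaws, within the pads' length; the fingertips stand 22 mm ahead of it and the grasp point (between the pads) lies 3 mm ahead of it; z points along the fingers, y is the line along which they close (so a half turn about z gives the same grasp; the last joint's range is limited). The gripper opens to 93 mm and grips with 3 to 60 N. Pads are 15 mm wide; open, the fingers measure 128 mm over their backs; the gripper's body (75 mm by 188 mm) begins 65 mm behind the grasp point.
Start: joints at [1.126, 0.13, 1.488, -0, 1.523, -0.085], TCP at [0.211, 0.562, 0.241] pointing down, gripper open.
Joint ranges: [-2.96, 2.96], [-0.89, 2.26], [0.02, 2.5], [-1.34, 4.48], [0, 2.73], [-2.66, 2.66]. Speed limits (rad/s): [2.39, 2.39, 2.79, 3.14, 3.14, 3.14].

INTERFACE

Orientations are given as a rotation vector (axis times angle).
In Python, from plant import robot, read_camera, read_state gives the robot as it stands (robot), with the cameras as plain functions and the readings as plain functions.
- The arm moves only by the shell command python3 inch.py 'ROWS' [FORCE]. ROWS is a JSON list of rows, 1 to 20 of them, each of 5 numbers: the finger opening in m, then dx, dy, dz in m, then a turn about the tool's z in rad; each row shifts and turns the commanded pose from where the row before left it, along the tool's axes as they then stand; what a row does not reach is not made up. A row lasts 1/10 s, in which the tool goes at most 0.05 m and 0.15 rad, less where a joint would pass 70% of its speed; a pose out of reach is approached as far as the arm can. The fingers move at their own pace and stop on an object; FORCE is the grip in N (left out, the last holds). Time passes only in rows, so rows that do not move let the fingers close. It prints the time, the measured TCP pose, the force, the opening and the grip force at its end.
- read_state(): the state, without advancing time (a new reading comes with each control period).
- read_camera(name): name is "scene" or "top" or "wrist"; returns a dict with "image" (400x640x3 uint8, red, green, blue), "fx", "fy", "cx", "cy" (pixels), "dist" ([k1, k2, p1, p2, k3] as OpenCV has them; the pictures are not rectified), "R" (3x3) and "t" (3): a world point X has camera coordinates R X + t. Camera axes: x right, y down, z forward; pixel columns grow to the right and rows downward; lengths in m; the calibration is good to about 2 mm. A picture is of the moment at which its call begins. There is no depth.
- robot.close_job(): hands the job in; it is judged then, once.
The state is a dict: "t": time; "q": joint angles; "dq": joint speeds; "joint_torque": joint torques, N m; "tool_pos": TCP position; "orientation": TCP orientation; "force": force on the tool from outside, world axes, zero at the start; "wrist_torque": the same for the moment, N m; "opening": finger opening in m; "gripper_force": force on a finger pad.
Only numpy, scipy, OpenCV 4.12 (cv2) and the standard library are available. Lean on these libraries where they do the work, as an engineer would, in place of code of your own. Each camera call takes 0.05 s, during which the arm holds its last target. There are 200 camera calls.

## Working session

There is one attempt and no reset: what is moved stays moved. The work goes in short steps, Python scripts to look and compute and a shell command to move; the robot and the scene stay as the last step left them, time stands still between calls to the robot, and variables do not carry over. Pictures are saved under pics/ and viewed, at most 13 in all, crops included, and the job is handed in when it is done.

```bash
ls; mkdir -p pics
python3 - <<'E'
from plant import robot, read_camera, read_state
import cv2,numpy as np
for n in("scene","top"):
    c=read_camera(n); cv2.imwrite(f"pics/{n}0.png",c["image"][:,:,::-1]); print(n,c["fx"],c["cx"],c["cy"],c["dist"],c["R"],c["t"])
s=read_state();print(s["t"],s["tool_pos"],s["orientation"],s["force"])
E
```

```text
inch.py
pics
plant.py
scene 453.39117012498065 318.8773598563479 195.55824472606545 [-0.01069128  0.          0.          0.          0.        ] [[ 0.8864433   0.46231251  0.02203239]
 [ 0.31745469 -0.572671   -0.75582435]
 [-0.33680974  0.67698971 -0.65440364]] [-0.49223016 -0.09678253  1.7404091 ]
top 367.02582629333057 326.7040643344999 196.74522660767343 [-0.01827853  0.          0.          0.          0.        ] [[-0.02190673 -0.99975274 -0.00381616]
 [-0.99508707  0.0221728  -0.0964888 ]
 [ 0.09654955  0.00168366 -0.99532676]] [0.02896322 0.54222399 1.03496727]
0.1 [0.21101357 0.56115472 0.2396997 ] [-5.61973689e-01 -3.09047496e+00  2.54893934e-03] [-0.64792545 -0.37341464  0.16596807]
```

View pics/scene0.png

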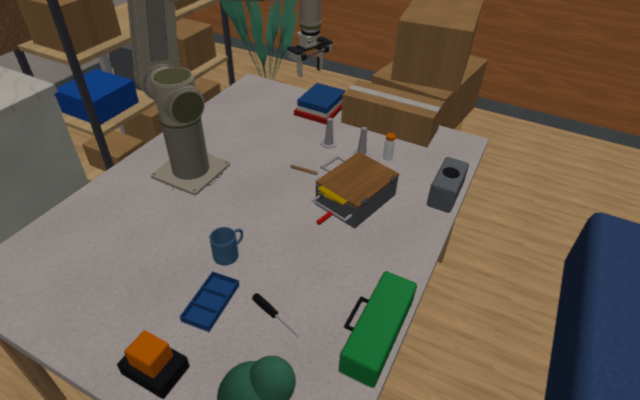

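View pics/top0.png

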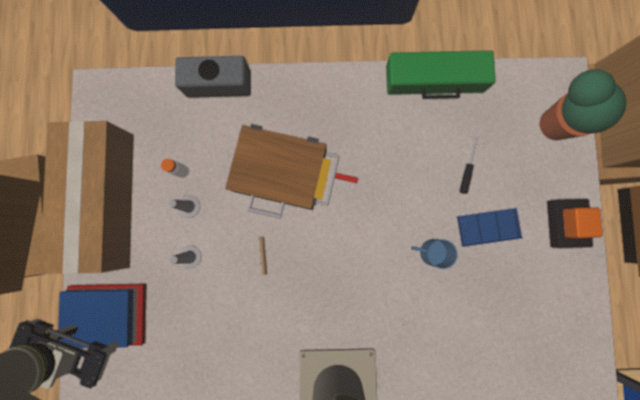

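The scene view shows the box with the hood shut at about (357,180). In the top view the hood centre is at about (278,165), the bar handle at (267,213), the red grip at (346,178), the legs at (185,206) and (185,258), and the dowel at (263,255). Next I measure the hood corners and the grip.

```bash
cat > h.py <<'E'
import numpy as np,cv2
from plant import robot, read_camera, read_state
def K(c): return np.array([[c["fx"],0,c["cx"]],[0,c["fy"],c["cy"]],[0,0,1.]])
def ray(c,px):
    u=cv2.undistortPoints(np.array([[px]],float),K(c),np.array(c["dist"]))[0,0]
    R=np.array(c["R"]);return -R.T@np.array(c["t"]),R.T@np.array([u[0],u[1],1])
def onz(c,px,z):
    o,d=ray(c,px);return o+d*(z-o[2])/d[2]
def proj(c,P):
    return cv2.projectPoints(np.array(P,float).reshape(-1,3),cv2.Rodrigues(np.array(c["R"]))[0],np.array(c["t"]),K(c),np.array(c["dist"]))[0][:,0]
def blob(im,lo,hi,roi):
    x0,x1,y0,y1=roi;m=np.zeros(im.shape[:2],np.uint8)
    m[y0:y1,x0:x1]=cv2.inRange(cv2.cvtColor(im,cv2.COLOR_RGB2HSV),lo,hi)[y0:y1,x0:x1]
    return max(cv2.findContours(m,0,1)[0],key=cv2.contourArea)
E
python3 - <<'E'
from h import *
c=read_camera("top");im=c["image"]
w=blob(im,(5,90,40),(20,255,255),(215,335,115,215))
r=cv2.boxPoints(cv2.minAreaRect(w));print("wood px",r.round(1).tolist(),cv2.contourArea(w))
P=np.array([onz(c,p,.102) for p in r]);print(P.round(4).tolist(),np.linalg.norm(P-np.roll(P,1,0),axis=1))
print("mean",P.mean(0))
g=blob(im,(172,100,60),(180,255,255),(325,370,165,190)) if 0 else blob(im,(0,150,80),(4,255,255),(325,370,165,190))
rg=cv2.minAreaRect(g);print("red",rg,onz(c,rg[0],.055),[onz(c,p,.055).round(4).tolist() for p in cv2.boxPoints(rg)])
print("dowel",onz(c,(263,255),.008),"legs",onz(c,(190,206),0),onz(c,(188,257),0),"tube",onz(c,(168,165),.11))
cv2.imwrite("pics/crop.png",cv2.resize(im[110:290,150:370,::-1],None,fx=3.3,fy=3.3,interpolation=2))
E
```

```text
wood px [[225.1999969482422, 188.6999969482422], [240.10000610351562, 124.0], [334.1000061035156, 145.6999969482422], [319.20001220703125, 210.3000030517578]] 5925.0
[[0.5634, 0.2899, 0.102], [0.7411, 0.2499, 0.102], [0.6745, -0.0062, 0.102], [0.4993, 0.0378, 0.102]] [0.26010167 0.18218458 0.26469519 0.18062372]
mean [0.61955473 0.14286738 0.102     ]
red ((345.9882507324219, 177.55294799804688), (21.042255401611328, 3.9047486782073975), 12.52880859375) [ 0.59322636 -0.03876604  0.055     ] [[0.595, -0.0086, 0.055], [0.6058, -0.0112, 0.055], [0.5915, -0.069, 0.055], [0.5807, -0.0662, 0.055]]
dowel [0.37883158 0.20553584 0.008     ] legs [0.52672875 0.42326361 0.        ] [0.37699318 0.42723486 0.        ] tube [0.63021529 0.44319721 0.11      ]
```

View pics/crop.png

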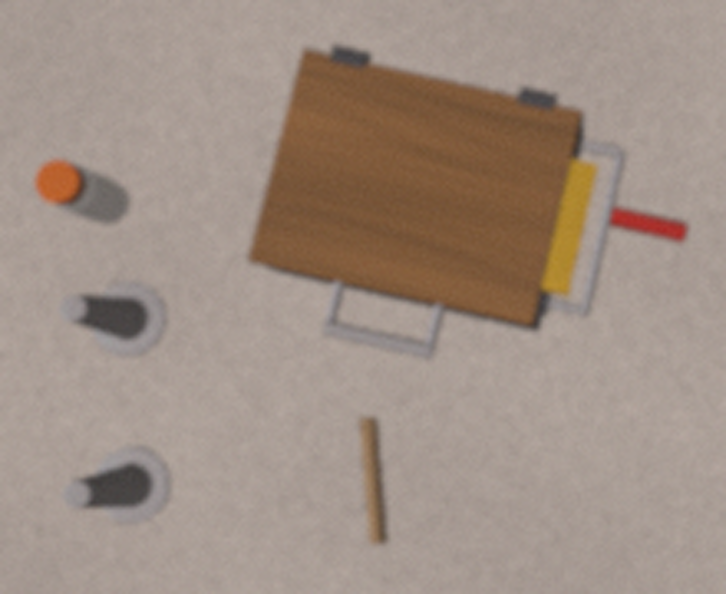

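The crop gives the hood corners at about (305,50), (580,110), (535,325) and (250,262), and the handle bar from (327,330) to (430,352). The red grip points along the box's -y. I fit the box pose to these points.

```bash
cat >> h.py <<'E'
def axes(s=None):
    s=s or read_state();Rt=cv2.Rodrigues(np.array(s["orientation"]))[0];return np.array(s["tool_pos"]),Rt
E
python3 - <<'E'
from h import *
from scipy.optimize import least_squares
c=read_camera("top")
px=np.array([(305,50),(580,110),(535,325),(250,262),(327,330),(430,352)])/3.3+[150,110]
px=np.vstack([px,[345.99,177.55]])
M=np.array([[94,120,102],[94,-120,102],[-90,-120,102],[-90,120,102],[-130,45,96],[-130,-45,96],[18,-195,64]])/1e3
W=np.array([onz(c,p,z) for p,z in zip(px,M[:,2])])
R=lambda a:np.array([[np.cos(a),-np.sin(a)],[np.sin(a),np.cos(a)]])
f=lambda v:(M[:,:2]@R(v[2]).T+v[:2]-W[:,:2]).ravel()
s=least_squares(f,[.62,.14,-.24]);print(s.x,(s.fun.reshape(-1,2)*1e3).round(1).tolist())
x=s.x;Rz=R(x[2]);H=np.r_[Rz@[-.130,0]+x[:2],.096];G=np.r_[Rz@[.018,-.205]+x[:2],.0554];print("H",H,"G",G)
p,Rt=axes();st=read_state();print(p,Rt.round(3),st["q"],st["force"])
Rt2=np.column_stack([[*Rz[:,1],0],[*Rz[:,0],0],[0,0,-1]])
print("turn",cv2.Rodrigues(Rt.T@Rt2)[0].ravel())
print("delta in present tool axes to H at grasp height",Rt.T@(H+[0,0,.003]-p),"final axes",Rt2.T@(H+[0,0,.003]-p))
E
```

```text
[ 0.62011432  0.15281142 -0.24120531] [[2.3, 3.2], [1.2, -2.4], [-0.6, 1.2], [0.0, 2.3], [-0.1, 0.8], [-1.8, -2.6], [-0.9, -2.5]]
H [0.49387772 0.18386494 0.096     ] G [ 0.58862423 -0.0505537   0.0554    ]
[0.2111162  0.56128824 0.23999587] [[-0.936  0.352 -0.   ]
 [ 0.352  0.936 -0.001]
 [ 0.    -0.001 -1.   ]] [ 1.12555090e+00  1.30865409e-01  1.48885723e+00  5.23018271e-06
  1.52299800e+00 -8.54144107e-02] [-0.07706556 -0.12696773  0.65533105]
turn [-9.92341846e-04  7.32751201e-04  1.45217020e+00]
delta in present tool axes to H at grasp height [-0.39756363 -0.25352822  0.14124045] final axes [-0.29895303  0.36473211  0.14099587]
```

```bash
python3 inch.py '[[0.03,-0.033,-0.021,0,0],[0.03,-0.033,-0.021,0,0],[0.03,-0.033,-0.021,0,0],[0.03,-0.033,-0.021,0,0],[0.03,-0.033,-0.021,0,0],[0.03,-0.033,-0.021,0,0],[0.03,-0.033,-0.021,0,0],[0.03,-0.033,-0.021,0,0],[0.03,-0.033,-0.021,0,0],[0.03,-0.033,-0.021,0,0],[0.03,-0.034,-0.022,0,0],[0.03,-0.034,-0.022,0,0]]' 60
python3 inch.py '[[0.03,0,0,0,0.145],[0.03,0,0,0,0.145],[0.03,0,0,0,0.145],[0.03,0,0,0,0.145],[0.03,0,0,0,0.145],[0.03,0,0,0,0.145],[0.03,0,0,0,0.145],[0.03,0,0,0,0.145],[0.03,0,0,0,0.145],[0.03,0,0,0,0.147],[0.03,0,0,0,0]]'
cat > d.py <<'E'
import sys
from h import *
from math import cos,sin
B=np.array([.62011,.15281,-.2412])
def box(x,y,z):
    a=B[2];return np.array([B[0]+cos(a)*x-sin(a)*y,B[1]+sin(a)*x+cos(a)*y,z])
def delta(P):
    p,Rt=axes();return (Rt.T@(np.array(P)-p)).round(4)
E
python3 - <<'E'
from d import *
print("dH",delta(box(-.13,0,.099)))
st=read_state();print(st["t"],st["q"],axes()[1].round(3).tolist())
c=read_camera("wrist");cv2.imwrite("pics/w1.png",c["image"][:,:,::-1])
E
```

```text
t: 1.4
tool_pos: [0.495, 0.1822, 0.2406]
orientation: [-0.562, -3.091, -0.0]
force: [0.1, 0.6, -0.2]
opening: 0.0298
gripper_force: 0.0
t: 2.5
tool_pos: [0.4942, 0.1837, 0.2405]
orientation: [-2.475, -1.935, 0.001]
force: [0.0, 0.8, -0.3]
opening: 0.03
gripper_force: 0.0
dH [ 1.000e-04 -3.000e-04  1.415e-01]
2.5 [ 2.58607688e-01 -6.65703379e-02  1.68970366e+00 -2.67832590e-05
  1.51882321e+00  5.02146873e-01] [[0.241, 0.97, -0.0], [0.97, -0.241, -0.0], [-0.0, -0.0, -1.0]]
```

View pics/w1.png

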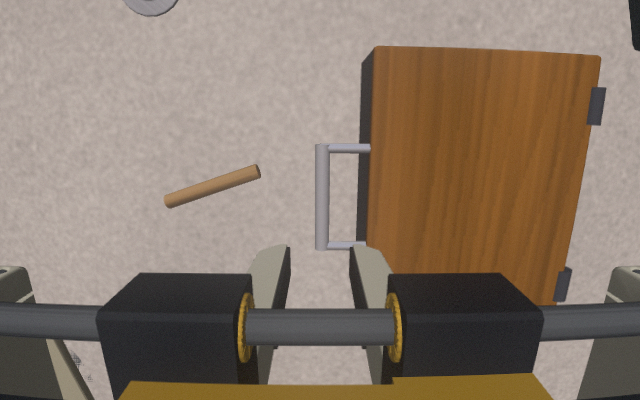

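The wrist view shows the bar at column 322, rows 145 to 250, between the finger columns. I check its centre with a ray.

Run:
```python
from d import *
c=read_camera("wrist")
P=[onz(c,p,.102) for p in ((322,145),(322,249))];print(P,delta((P[0]+P[1])/2))
print([onz(c,p,.102) for p in((378,47),(600,57))],box(-.09,.12,0),box(.094,.12,0))
```

```text
[array([0.50707307, 0.22950761, 0.102     ]), array([0.48660673, 0.14372208, 0.102     ])] [0.0034 0.0019 0.1385]
[array([0.56493167, 0.29100944, 0.102     ]), array([0.73775731, 0.24819292, 0.102     ])] [0.56137948 0.29083437 0.        ] [0.74005306 0.24688265 0.        ]
```

```bash
python3 inch.py '[[0.03,0,0,0.03,0],[0.03,0,0,0.03,0],[0.03,0,0,0.03,0],[0.03,0,0.001,0.025,0],[0.03,0,0,0.015,0],[0.03,0,0,0.0115,0],[0.03,0,0,0,0],[0.0,0,0,0,0],[0.0,0,0,0,0],[0.0,0,0,0,0],[0.0,0,0,0,0],[0.0,0,0,0,0]]' 60
```

```text
t: 3.8
tool_pos: [0.4962, 0.1837, 0.1005]
orientation: [2.472, 1.938, 0.003]
force: [-0.5, 0.5, 6.1]
opening: 0.0105
gripper_force: 60.0
```

```bash
python3 inch.py '[[0,0,0.0009,-0.0087,0],[0,0,0.0009,-0.0087,0],[0,0,0.0009,-0.0087,0],[0,0,0.0009,-0.0087,0],[0,0,0.0009,-0.0087,0],[0,0,0.0026,-0.0084,0],[0,0,0.0026,-0.0084,0],[0,0,0.0026,-0.0084,0],[0,0,0.0026,-0.0084,0],[0,0,0.0026,-0.0084,0]]'
```

```text
t: 4.8
tool_pos: [0.5104, 0.1799, 0.1815]
orientation: [-2.469, -1.936, 0.006]
force: [6.3, 5.4, -19.7]
opening: 0.0102
gripper_force: 60.0
```

```bash
python3 inch.py '[[0,0,0.0042,-0.0077,0],[0,0,0.0042,-0.0077,0],[0,0,0.0042,-0.0077,0],[0,0,0.0042,-0.0077,0],[0,0,0.0042,-0.0077,0],[0,0,0.0057,-0.0067,0],[0,0,0.0057,-0.0067,0],[0,0,0.0057,-0.0067,0],[0,0,0.0057,-0.0067,0],[0,0,0.0057,-0.0067,0]]'
python3 inch.py '[[0,0,0.0069,-0.0055,0],[0,0,0.0069,-0.0055,0],[0,0,0.0069,-0.0055,0],[0,0,0.0069,-0.0055,0],[0,0,0.0069,-0.0055,0],[0,0,0.0078,-0.004,0],[0,0,0.0078,-0.004,0],[0,0,0.0078,-0.004,0],[0,0,0.0078,-0.004,0],[0,0,0.0078,-0.004,0]]'
```

```text
t: 5.8
tool_pos: [0.5535, 0.1692, 0.2539]
orientation: [-2.461, -1.934, 0.021]
force: [-28.8, 6.0, 4.6]
opening: 0.0107
gripper_force: 60.0
t: 6.8
tool_pos: [0.6279, 0.1506, 0.3081]
orientation: [-2.468, -1.938, 0.007]
force: [-27.8, -1.4, 21.8]
opening: 0.0104
gripper_force: 60.0
```

```bash
python3 inch.py '[[0,0,0.0073,-0.0025,0],[0,0,0.0073,-0.0025,0],[0,0,0.0073,-0.0025,0],[0,0,0.0073,-0.0025,0],[0,0,0,0,0]]'
python3 - <<'E'
from d import *
p,Rt=axes();d=p-box(.09,0,.099);a=B[2]
print("angle",np.arctan2(d[2],-(d[0]*cos(a)+d[1]*sin(a))),np.hypot(d[2],d[0]*cos(a)+d[1]*sin(a)))
E
```

```text
t: 7.3
tool_pos: [0.6597, 0.1425, 0.3179]
orientation: [2.472, 1.937, 0.001]
force: [-8.2, -3.4, 16.1]
opening: 0.0102
gripper_force: 60.0
angle 1.3500429320509475 0.22433519553357073
```

```bash
python3 inch.py '[[0.04,0,0,0,0],[0.04,0,0,0,0],[0.04,0,0,0,0],[0.04,0,0,-0.02,0],[0.04,0,0,-0.03,0],[0.04,0,0,-0.03,0]]'
python3 - <<'E'
from d import *
print(delta(box(.018,-.205,.0584)))
c=read_camera("top");cv2.imwrite("pics/t2.png",cv2.resize(c["image"][60:300,150:450,::-1],None,fx=2.5,fy=2.5))
g=blob(c["image"],(0,150,80),(4,255,255),(325,400,165,200));rg=cv2.minAreaRect(g);print(rg,onz(c,rg[0],.064),proj(c,box(.018,-.195,.064)))
E
```

```text
t: 7.9
tool_pos: [0.6596, 0.143, 0.3937]
orientation: [-2.471, -1.938, 0.003]
force: [1.2, -0.3, 1.3]
opening: 0.0399
gripper_force: 0.0
[-0.2046 -0.022   0.3355]
((346.0000305175781, 177.5), (21.10059928894043, 3.8805696964263916), 14.03624439239502) [ 0.59203571 -0.03833051  0.064     ] [[346.90705488 177.84262804]]
```

View pics/t2.png

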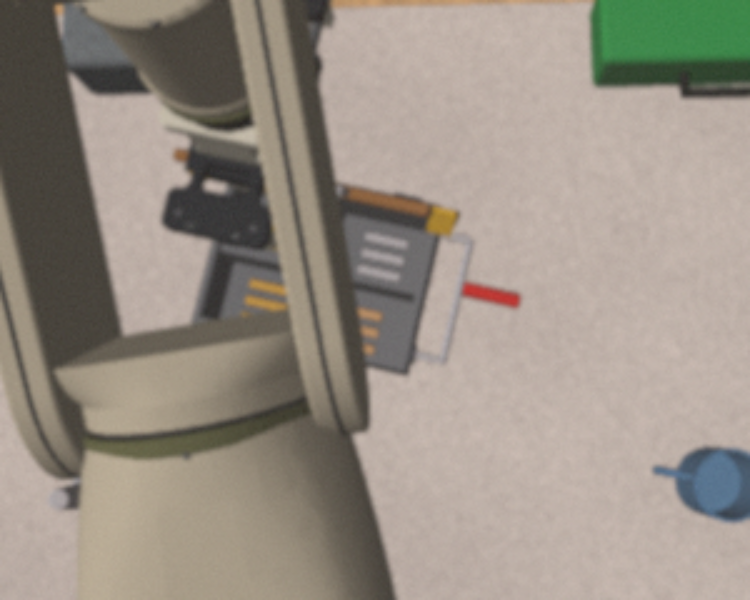

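The hood stands open at about (385,200) in the crop, and the red grip is still stowed at (492,295). I go over to it and grip.

```bash
python3 inch.py '[[0.06,-0.041,-0.0044,0,0],[0.06,-0.041,-0.0044,0,0],[0.06,-0.041,-0.0044,0,0],[0.06,-0.041,-0.0044,0,0],[0.06,-0.041,-0.0044,0,0],[0.06,0,0,0.04,0],[0.06,0,0,0.04,0],[0.06,0,0,0.04,0],[0.06,0,0,0.04,0],[0.06,0,0,0.04,0],[0.06,0,0,0.04,0],[0.06,0,0,0.04,0],[0.06,0,0,0.03,0],[0.06,0,0,0.02,0],[0.06,0,0,0.0055,0],[0.06,0,0,0,0]]'
python3 - <<'E'
from d import *
print(delta(box(.018,-.205,.0584)))
E
```

```text
t: 9.55
tool_pos: [0.5889, -0.0506, 0.0576]
orientation: [-2.471, -1.937, 0.002]
force: [0.3, 0.3, -0.1]
opening: 0.06
gripper_force: 0.0
[ 0.     -0.0003 -0.0008]
```

```bash
python3 inch.py '[[0,0,0,-0.0008,0],[0,0,0,0,0],[0,0,0,0,0],[0,0,0,0,0]]' 50; python3 inch.py '[[0,0,-0.0008,-0.0084,0],[0,0,-0.0008,-0.0084,0],[0,0,-0.0025,-0.0081,0],[0,0,-0.0025,-0.0081,0],[0,0,-0.0041,-0.0074,0],[0,0,-0.0041,-0.0074,0],[0,0,-0.0055,-0.0065,0],[0,0,-0.0055,-0.0065,0],[0,0,-0.0067,-0.0053,0],[0,0,-0.0067,-0.0053,0],[0,0,-0.0048,-0.0027,0],[0,0,-0.0048,-0.0027,0],[0,0,0,0,0],[0,0,0,0,0]]'
python3 - <<'E'
from d import *
p,Rt=axes();d=p-box(-.067,0,.0584);a=B[2];x=d[0]*cos(a)+d[1]*sin(a)
print("rod",np.arctan2(d[2],x),np.hypot(x,d[2]))
for n in("scene","top"):
    c=read_camera(n);im=c["image"][:,:,::-1]
    im=im[100:260,260:460] if n=="scene" else im[80:260,200:400]
    cv2.imwrite(f"pics/{n}3.png",cv2.resize(im,None,fx=3,fy=3,interpolation=2))
E
```

```text
t: 9.95
tool_pos: [0.5904, -0.0509, 0.0604]
orientation: [2.471, 1.938, 0.002]
force: [-0.5, 0.2, 0.8]
opening: 0.0327
gripper_force: 0.0
t: 11.35
tool_pos: [0.5541, -0.0419, 0.1483]
orientation: [2.455, 1.923, 0.031]
force: [19.6, -5.9, 28.3]
opening: 0.0144
gripper_force: 51.8
rod 1.0679397111826752 0.10255144044865604
```

View pics/scene3.png

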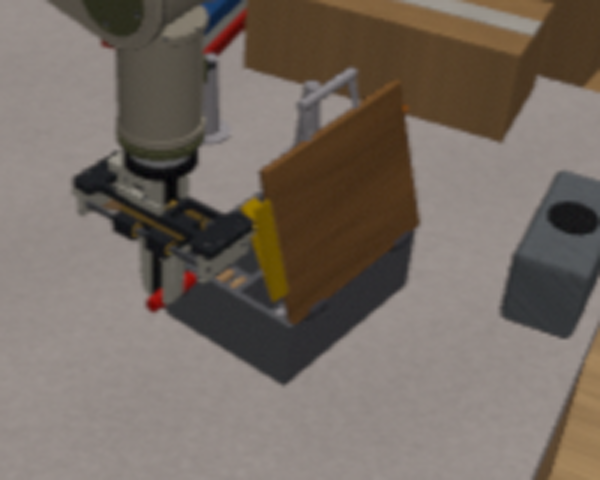

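The fingers closed late, so the grip is held only at the fingertips. I loosen slightly while moving down, so the rod leans on the hinge-side finger, then close again properly.

```bash
python3 inch.py '[[0.024,0,0,0.006,0],[0.024,0,0,0.006,0],[0.024,0,0,0,0],[0.024,0,0,0,0]]'
python3 - <<'E'
from d import *
p,Rt=axes();d=p-box(-.067,0,.0584);a=B[2];x=d[0]*cos(a)+d[1]*sin(a)
print("rod",np.arctan2(d[2],x),np.hypot(x,d[2]))
c=read_camera("scene")
for n,P in (("stow",box(.018,-.195,.055)),("tcp",p)): print(n,proj(c,P)-[260,100])
cv2.imwrite("pics/s4.png",cv2.resize(c["image"][160:240,290:370,::-1],None,fx=6,fy=6,interpolation=2))
E
```

```text
t: 11.85
tool_pos: [0.5586, -0.0431, 0.1391]
orientation: [2.449, 1.918, 0.041]
force: [32.1, -10.0, 29.8]
opening: 0.0243
gripper_force: 18.7
rod 0.9806302193733999 0.09713360346707271
stow [[ 63.17123908 117.85017081]]
tcp [[54.45874914 95.59097193]]
```

View pics/s4.png

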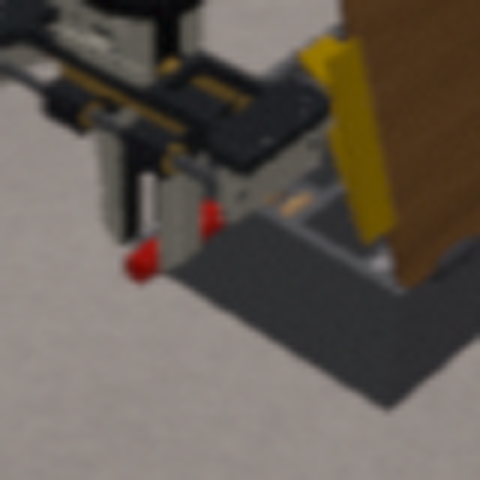

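The red grip passes between the fingers near their tips, at about (140,262)-(212,215). The forces are nearly radial, so the commanded point is inside the rod's arc. I move the command onto the arc at 0.88 rad and close there.

```bash
python3 inch.py '[[0.026,0,0.009,0,0],[0.026,0,0.009,0,0],[0.026,0,0,0,0],[0.026,0,0,0,0]]'
python3 - <<'E'
from d import *
p,Rt=axes();d=p-box(-.067,0,.0584);a=B[2];x=d[0]*cos(a)+d[1]*sin(a)
print("rod",np.arctan2(d[2],x),np.hypot(x,d[2]),x,d[2])
E
```

```text
t: 12.3
tool_pos: [0.5666, -0.0451, 0.1304]
orientation: [2.463, 1.93, 0.017]
force: [14.1, -3.4, 9.4]
opening: 0.0265
gripper_force: 7.7
rod 0.857491532542187 0.09523503497425892 0.06231575345090675 0.07201707268692698
```

```bash
python3 inch.py '[[0.026,0,0.009,0.006,0],[0.026,0,0.006,0.009,0],[0.026,0,0,0,0],[0.026,0,0,0,0]]'
cat > r.py <<'E'
from d import *
p,Rt=axes();d=p-box(-.067,0,.0584);a=B[2];x=d[0]*cos(a)+d[1]*sin(a)
print("rod",np.arctan2(d[2],x),np.hypot(x,d[2]),x,d[2])
E
python3 r.py
```

```text
t: 12.7
tool_pos: [0.5776, -0.0477, 0.1109]
orientation: [2.469, 1.935, 0.007]
force: [10.7, -1.8, 3.4]
opening: 0.0263
gripper_force: 5.4
rod 0.619580933968809 0.09043887308722919 0.07362826513767119 0.05251731465054874
```

```bash
cat >> d.py <<'E'
def rod_from_image():
    c=read_camera("scene");im=c["image"]
    m=cv2.inRange(cv2.cvtColor(im,cv2.COLOR_RGB2HSV),(0,150,80),(5,255,255));m[:160]=0;m[240:]=0;m[:,:290]=0;m[:,380:]=0
    v,u=np.nonzero(m)
    k=np.argsort(u)[:6]                       # outer end: leftmost red pixels
    o,d=ray(c,(u[k].min()+2,v[k].mean()));a=B[2];n=np.array([-sin(a),cos(a),0])
    P=o+d*((box(0,-.224,0)-o)@n)/(d@n)
    q=P-box(-.067,0,.0554);x=q[0]*cos(a)+q[1]*sin(a)
    print("grip end px",u[k].min(),v[k].mean(),"rel pivot",x,q[2],"angle",np.arctan2(q[2],x),"r",np.hypot(x,q[2]),"n",len(u))
    return c
E
python3 - <<'E'
from d import *
c=rod_from_image()
cv2.imwrite("pics/s5.png",cv2.resize(c["image"][140:240,290:410,::-1],None,fx=6,fy=6,interpolation=2))
E
```

```text
grip end px 316 212.5 rel pivot 0.08687374722173932 0.044528724495675694 angle 0.4736515798037696 r 0.09762097756916005 n 35
```

View pics/s5.png

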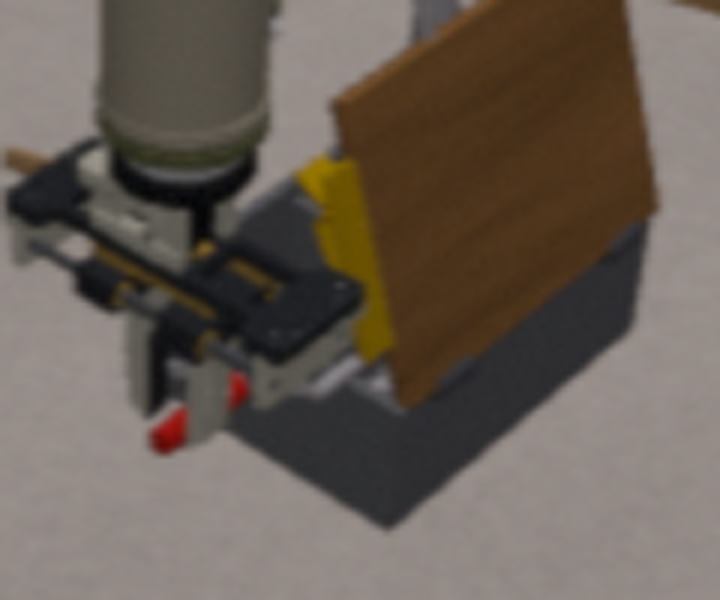

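The grip lies between the fingers, about 8 mm below the grasp point, with the rod near 0.5 rad. I move down a bit, then close and wait until it holds before swinging.

```bash
python3 inch.py '[[0.03,0,0.008,0.008,0],[0.03,0,0.002,0.006,0],[0.03,0,0,0,0],[0,0,0,0,0],[0,0,0,0,0],[0,0,0,0,0],[0,0,0,0,0]]' 50; python3 r.py
python3 -c "
from d import *
rod_from_image()"
```

```text
t: 13.45
tool_pos: [0.5842, -0.0495, 0.0955]
orientation: [2.472, 1.938, 0.0]
force: [-1.0, -0.1, 0.1]
opening: 0.0032
gripper_force: 0.0
rod 0.4317724603763101 0.08855750146877245 0.08043017531809628 0.03705965413616175
grip end px 317 221.5 rel pivot 0.09214564890647699 0.008464951405997241 angle 0.09160778610033538 r 0.0925336480135827 n 73
```

The rod slipped out and is stowed again. I redo the grasp from there and wait for the fingers to close fully this time.

```bash
python3 inch.py '[[0.05,0,0,-0.01,0],[0.05,0,0,0,0],[0.05,0,0,0,0],[0.05,0,0,0,0],[0.05,0,0,0,0],[0.05,0,0,0,0]]'
python3 -c "
from d import *
print(delta(box(.018,-.205,.0584)))"
```

```text
t: 14.1
tool_pos: [0.584, -0.0494, 0.105]
orientation: [-2.472, -1.938, 0.0]
force: [-0.2, 0.2, 1.1]
opening: 0.0445
gripper_force: 0.0
[0.     0.0048 0.0466]
```

```bash
python3 inch.py '[[0.05,0,0.0048,0.01,0],[0.05,0,0,0.015,0],[0.05,0,0,0.0125,0],[0.05,0,0,0.01,0],[0.04,0,0,0,0],[0.02,0,0,0,0],[0,0,0,0,0],[0,0,0,0,0],[0,0,0,0,0],[0,0,0,0,0],[0,0,0,0,0],[0,0,0,0,0]]' 60; python3 r.py
```

```text
t: 15.3
tool_pos: [0.5894, -0.0507, 0.0584]
orientation: [2.472, 1.938, 0.001]
force: [0.1, -0.2, 4.9]
opening: 0.0167
gripper_force: 60.0
rod 0.0003206928543227066 0.085776755568081 0.08577675115727271 2.7507992106164114e-05
```

```bash
python3 inch.py '[[0,0,-0.0008,-0.0084,0],[0,0,-0.0008,-0.0084,0],[0,0,-0.0025,-0.0081,0],[0,0,-0.0025,-0.0081,0],[0,0,-0.0041,-0.0074,0],[0,0,-0.0041,-0.0074,0],[0,0,0,0,0]]';python3 r.py
```

```text
t: 16.0
tool_pos: [0.5768, -0.0475, 0.108]
orientation: [2.469, 1.935, 0.007]
force: [7.5, -0.6, 3.7]
opening: 0.017
gripper_force: 60.0
rod 0.5975126744585888 0.08807636333499792 0.07281603331521774 0.04955069192812212
```

```bash
python3 inch.py '[[0,0,-0.0053,-0.007,0],[0,0,-0.0053,-0.007,0],[0,0,-0.0065,-0.0058,0],[0,0,-0.0065,-0.0058,0],[0,0,-0.0048,-0.003,0],[0,0,-0.0048,-0.003,0],[0,0,0,0,0],[0,0,0,0,0]]';python3 r.py
python3 - <<'E'
from d import *
c=rod_from_image()
cv2.imwrite("pics/s6.png",cv2.resize(c["image"][130:230,290:410,::-1],None,fx=6,fy=6,interpolation=2))
E
```

```text
t: 16.8
tool_pos: [0.5468, -0.0399, 0.1415]
orientation: [2.466, 1.933, 0.013]
force: [10.4, -1.7, 11.7]
opening: 0.0168
gripper_force: 60.0
rod 1.1038881412733625 0.09300585340685961 0.041864497988922014 0.08305090352352468
grip end px 307 197.5 rel pivot 0.04806241431562427 0.0843392375166625 angle 1.0528258077989512 r 0.09707266687764757 n 40
```

View pics/s6.png

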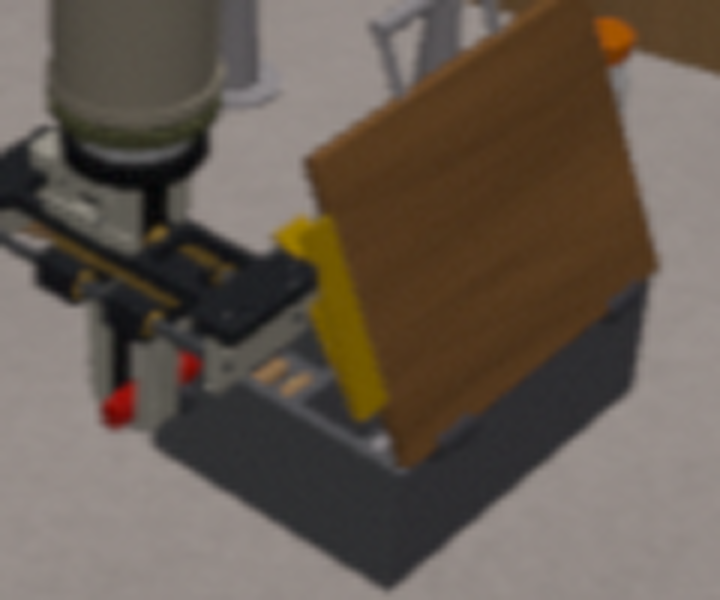

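The rod is up at about 1.07 rad and the hood is still well above the pin. I trim the command onto 1.13-1.15.

```bash
python3 inch.py '[[0,0,-0.0015,-0.003,0],[0,0,-0.0015,-0.003,0],[0,0,-0.001,0,0],[0,0,0,0,0],[0,0,0,0,0]]';python3 r.py
python3 -c "
from d import *
rod_from_image()"
```

```text
t: 17.35
tool_pos: [0.5411, -0.0385, 0.1453]
orientation: [2.469, 1.935, 0.008]
force: [8.2, 0.6, 4.6]
opening: 0.0164
gripper_force: 60.0
rod 1.1785834566740738 0.0940197145861979 0.0359375490938671 0.08688037347983724
grip end px 306 195.5 rel pivot 0.04376190247173293 0.09011508422733683 angle 1.118716822338555 r 0.1001790023570083 n 39
```

```bash
R='[[0,0,0,0,0],[0,0,0,0,0],[0,0,0,0,0],[0,0,0,0,0],[0,0,0,0,0],[0,0,0,0,0],[0,0,0,0,0],[0,0,0,0,0],[0,0,0,0,0],[0,0,0,0,0],[0,0,0,0,0],[0,0,0,0,0],[0,0,0,0,0],[0,0,0,0,0],[0,0,0,0,0],[0,0,0,0,0],[0,0,0,0,0],[0,0,0,0,0],[0,0,0,0,0],[0,0,0,0,0]]' ; true
python3 inch.py '[[0,0,0,0,0],[0,0,0,0,0],[0,0,0,0,0],[0,0,0,0,0],[0,0,0,0,0],[0,0,0,0,0],[0,0,0,0,0],[0,0,0,0,0],[0,0,0,0,0],[0,0,0,0,0],[0,0,0,0,0],[0,0,0,0,0],[0,0,0,0,0],[0,0,0,0,0],[0,0,0,0,0],[0,0,0,0,0],[0,0,0,0,0],[0,0,0,0,0],[0,0,0,0,0],[0,0,0,0,0]]' | egrep '^t|force'
python3 - <<'E'
from d import *
c=read_camera("scene");im=c["image"]
# hood angle: front-right hood corner (hood x=-.18, y=-.12, mid plane) predicted for several angles
for th in (1.25,1.15,1.05,.95,.8): print(th,proj(c,[box(.09-.18*cos(th),-.12,.096+.18*sin(th)),box(.09-.22*cos(th),-.045,.096+.22*sin(th))]).round(1).tolist())
w=blob(im,(5,90,40),(20,255,255),(335,420,90,215));a=cv2.approxPolyDP(w,4,True)[:,0];print(a.tolist())
E
```

```text
t: 19.4
tool_pos: [0.5411, -0.0384, 0.1453]
force: [7.3, 0.2, 4.8]
gripper_force: 60.0
1.25 [[345.1, 157.1], [357.9, 135.0]]
1.15 [[340.7, 156.6], [352.5, 134.7]]
1.05 [[336.6, 156.7], [347.4, 135.0]]
0.95 [[332.7, 157.2], [342.7, 135.9]]
0.8 [[327.5, 159.0], [336.3, 138.4]]
[[346, 90], [342, 121], [357, 126], [365, 121], [373, 131], [338, 156], [358, 207], [398, 174], [388, 141], [397, 137], [419, 144], [419, 108]]
```

The hood's right front corner is at (338,156), which gives about 1.08 rad. It needs roughly 7 s more to reach the rod, so I keep holding.

```bash
cat > hood.py <<'E'
from d import *
c=read_camera("scene");im=c["image"];m=np.zeros((400,640),np.uint8)
w=blob(im,(5,90,40),(20,255,255),(318,400,140,225));print("hood corners",cv2.approxPolyDP(w,3,True)[:,0].tolist())
rod_from_image()
E
python3 inch.py '[[0,0,0,0,0],[0,0,0,0,0],[0,0,0,0,0],[0,0,0,0,0],[0,0,0,0,0],[0,0,0,0,0],[0,0,0,0,0],[0,0,0,0,0],[0,0,0,0,0],[0,0,0,0,0],[0,0,0,0,0],[0,0,0,0,0],[0,0,0,0,0],[0,0,0,0,0],[0,0,0,0,0],[0,0,0,0,0],[0,0,0,0,0],[0,0,0,0,0],[0,0,0,0,0],[0,0,0,0,0]]' | egrep '^t|force'
python3 inch.py '[[0,0,0,0,0],[0,0,0,0,0],[0,0,0,0,0],[0,0,0,0,0],[0,0,0,0,0],[0,0,0,0,0],[0,0,0,0,0],[0,0,0,0,0],[0,0,0,0,0],[0,0,0,0,0],[0,0,0,0,0],[0,0,0,0,0],[0,0,0,0,0],[0,0,0,0,0],[0,0,0,0,0],[0,0,0,0,0],[0,0,0,0,0],[0,0,0,0,0],[0,0,0,0,0],[0,0,0,0,0]]' | egrep '^t|force'
python3 inch.py '[[0,0,0,0,0],[0,0,0,0,0],[0,0,0,0,0],[0,0,0,0,0],[0,0,0,0,0],[0,0,0,0,0],[0,0,0,0,0],[0,0,0,0,0],[0,0,0,0,0],[0,0,0,0,0],[0,0,0,0,0],[0,0,0,0,0],[0,0,0,0,0],[0,0,0,0,0],[0,0,0,0,0],[0,0,0,0,0],[0,0,0,0,0],[0,0,0,0,0],[0,0,0,0,0],[0,0,0,0,0]]' | egrep '^t|force'
python3 hood.py
```

```text
t: 21.45
tool_pos: [0.5411, -0.0385, 0.1453]
force: [7.6, -0.1, 4.2]
gripper_force: 60.0
t: 23.45
tool_pos: [0.5411, -0.0384, 0.1453]
force: [8.4, 0.4, 5.3]
gripper_force: 60.0
t: 25.45
tool_pos: [0.5411, -0.0385, 0.1453]
force: [8.2, 0.3, 4.8]
gripper_force: 60.0
hood corners [[380, 140], [357, 140], [329, 159], [332, 168], [341, 173], [356, 207], [398, 174]]
grip end px 306 195.66666666666666 rel pivot 0.04376780275438926 0.0894268627607292 angle 1.1156439058837384 r 0.09956296671540789 n 38
```

```bash
python3 inch.py '[[0,0,0,0,0],[0,0,0,0,0],[0,0,0,0,0],[0,0,0,0,0],[0,0,0,0,0],[0,0,0,0,0],[0,0,0,0,0],[0,0,0,0,0],[0,0,0,0,0],[0,0,0,0,0],[0,0,0,0,0],[0,0,0,0,0],[0,0,0,0,0],[0,0,0,0,0],[0,0,0,0,0],[0,0,0,0,0],[0,0,0,0,0],[0,0,0,0,0],[0,0,0,0,0],[0,0,0,0,0]]' | egrep '^t|force'; python3 hood.py
python3 inch.py '[[0,0,0,0,0],[0,0,0,0,0],[0,0,0,0,0],[0,0,0,0,0],[0,0,0,0,0],[0,0,0,0,0],[0,0,0,0,0],[0,0,0,0,0],[0,0,0,0,0],[0,0,0,0,0],[0,0,0,0,0],[0,0,0,0,0],[0,0,0,0,0],[0,0,0,0,0],[0,0,0,0,0],[0,0,0,0,0],[0,0,0,0,0],[0,0,0,0,0],[0,0,0,0,0],[0,0,0,0,0]]' | egrep '^t|force'; python3 hood.py
python3 - <<'E'
from d import *
c=read_camera("scene")
cv2.imwrite("pics/s7.png",cv2.resize(c["image"][130:230,290:410,::-1],None,fx=6,fy=6,interpolation=2))
for th in (.9,.85,.8,.75): print(th,proj(c,[box(.09-.18*cos(th)-.006*sin(th),-.12,.096+.18*sin(th)-.006*cos(th)),box(.09-.18*cos(th)+.006*sin(th),-.12,.096+.18*sin(th)+.006*cos(th))]).round(1).tolist())
E
```

```text
t: 27.55
tool_pos: [0.5411, -0.0385, 0.1453]
force: [7.5, 0.8, 4.2]
gripper_force: 60.0
hood corners [[380, 140], [357, 140], [329, 159], [332, 168], [341, 173], [356, 207], [398, 174]]
grip end px 306 195.66666666666666 rel pivot 0.04376780275438926 0.0894268627607292 angle 1.1156439058837384 r 0.09956296671540789 n 38
t: 29.65
tool_pos: [0.5411, -0.0385, 0.1453]
force: [8.1, 1.1, 4.5]
gripper_force: 60.0
hood corners [[380, 140], [357, 140], [329, 159], [332, 168], [341, 173], [357, 207], [398, 174]]
grip end px 306 195.5 rel pivot 0.04376190247173293 0.09011508422733683 angle 1.118716822338555 r 0.1001790023570083 n 39
0.9 [[329.7, 158.1], [332.1, 157.3]]
0.85 [[328.0, 158.7], [330.3, 157.9]]
0.8 [[326.4, 159.5], [328.6, 158.5]]
0.75 [[324.9, 160.4], [326.9, 159.3]]
```

View pics/s7.png

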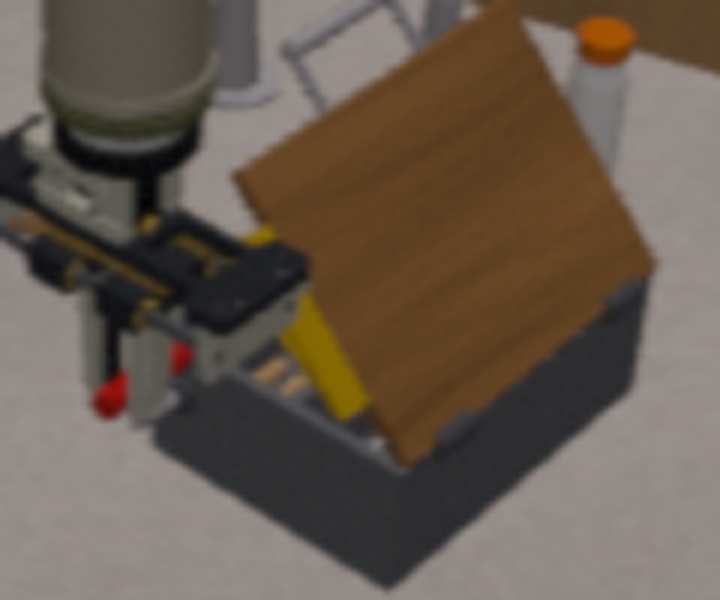

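The hood has stopped at about 0.80-0.83 rad on the pin, with its corner at (237,180) in the crop and the rod near 1.14, so it is loaded and in the V. I ease the grip force to let it settle.

```bash
python3 inch.py '[[0,0,0,0,0],[0,0,0,0,0],[0,0,0,0,0],[0,0,0,0,0],[0,0,0,0,0],[0,0,0,0,0],[0,0,0,0,0],[0,0,0,0,0],[0,0,0,0,0],[0,0,0,0,0]]' 3; python3 r.py; python3 hood.py
```

```text
t: 30.8
tool_pos: [0.5405, -0.0385, 0.1449]
orientation: [2.469, 1.936, 0.006]
force: [5.8, -0.2, 5.1]
opening: 0.0192
gripper_force: 3.0
rod 1.182810172564654 0.09344255635140282 0.03535165711669562 0.08649723508060056
hood corners [[380, 140], [357, 140], [329, 159], [332, 168], [341, 173], [356, 207], [398, 174]]
grip end px 306 195.5 rel pivot 0.04376190247173293 0.09011508422733683 angle 1.118716822338555 r 0.1001790023570083 n 39
```

```bash
python3 inch.py '[[0,0,0.0013,-0.0015,0],[0,0,0.0013,-0.0015,0],[0,0,0,0,0],[0,0,0,0,0],[0,0,0,0,0],[0,0,0,0,0],[0,0,0,0,0],[0,0,0,0,0]]'; python3 r.py; python3 hood.py
```

```text
t: 31.7
tool_pos: [0.5411, -0.0389, 0.146]
orientation: [2.472, 1.938, 0.001]
force: [5.6, -0.9, -3.0]
opening: 0.0177
gripper_force: 3.0
rod 1.1805539553084454 0.09474425301030476 0.03604190530505066 0.08762108502217034
hood corners [[380, 140], [357, 140], [329, 159], [332, 168], [341, 172], [357, 207], [398, 174]]
grip end px 306 195.66666666666666 rel pivot 0.04376780275438926 0.0894268627607292 angle 1.1156439058837384 r 0.09956296671540789 n 38
```

```bash
python3 inch.py '[[0,0,0.0015,0,0],[0,0,0.0015,0.001,0],[0,0,0,0,0],[0,0,0,0,0],[0,0,0,0,0],[0,0,0,0,0],[0,0,0,0,0],[0,0,0,0,0]]'; python3 r.py; python3 hood.py
```

```text
t: 32.6
tool_pos: [0.5422, -0.0392, 0.1447]
orientation: [-2.47, -1.937, 0.004]
force: [-5.8, 1.7, 3.6]
opening: 0.0184
gripper_force: 3.0
rod 1.1635020904783135 0.09393604289244015 0.03721054271154686 0.08625169949283609
hood corners [[380, 140], [357, 140], [329, 159], [332, 168], [342, 174], [356, 207], [398, 174]]
grip end px 306 195.5 rel pivot 0.04376190247173293 0.09011508422733683 angle 1.118716822338555 r 0.1001790023570083 n 39
```

The rod resists in both directions now, about ±6 N over 2-3 mm, at about 1.13 rad. So the pin is nested, and I centre and release.

```bash
python3 inch.py '[[0,0,-0.0015,0,0],[0,0,0,0,0],[0.03,0,0,0,0],[0.05,0,0,0,0],[0.05,0,0,0,0],[0.05,0,0,0,0],[0.05,0,0,0,0],[0.05,0,0,0,0],[0.05,0,0,0,0],[0.05,0,0,0,0]]'; python3 r.py; python3 hood.py
```

```text
t: 33.7
tool_pos: [0.5423, -0.0392, 0.1452]
orientation: [2.472, 1.938, -0.0]
force: [0.2, -0.4, 0.5]
opening: 0.0498
gripper_force: 0.0
rod 1.1647007991010896 0.09443157432420722 0.037302872861297784 0.08675147206613917
hood corners [[380, 140], [357, 140], [329, 159], [332, 168], [342, 174], [356, 207], [398, 174]]
grip end px 306 196.5 rel pivot 0.0437973579685072 0.08597924605204421 angle 1.0996613671783793 r 0.09649165412977187 n 43
```

```bash
python3 inch.py '[[0.05,0,0,-0.01,0],[0.05,0,0,-0.02,0],[0.05,0,0,-0.03,0],[0.05,0,0,-0.04,0],[0.05,-0.02,0,-0.04,0],[0.05,-0.04,0,-0.03,0],[0.05,-0.04,0,0,0],[0.05,-0.04,0,0,0],[0.05,-0.02,0,0,0],[0.05,0,0,0,0],[0.05,0,0,0,0]]'; python3 hood.py
python3 - <<'E'
from d import *
c=read_camera("scene")
a=cv2.resize(c["image"][130:230,290:410,::-1],None,fx=5,fy=5,interpolation=2)
cv2.imwrite("pics/s8.png",a)
for th in(.75,.8,.85,.9):print(th,proj(c,[box(.09-.22*cos(th),y,.096+.22*sin(th)) for y in(.045,-.045)]).round(1).tolist())
for r in (1.05,1.13,1.25):print(r,proj(c,box(-.067+.085*cos(r),-.228,.0554+.085*sin(r))).round(1))
E
```

```text
t: 34.9
tool_pos: [0.5041, -0.1946, 0.3157]
orientation: [2.473, 1.937, 0.001]
force: [-0.1, 0.1, -0.1]
opening: 0.0498
gripper_force: 0.0
hood corners [[380, 140], [357, 140], [329, 159], [357, 207], [398, 174]]
grip end px 306 196.5 rel pivot 0.0437973579685072 0.08597924605204421 angle 1.0996613671783793 r 0.09649165412977187 n 80
0.75 [[351.4, 128.7], [334.3, 139.5]]
0.8 [[353.3, 127.5], [336.3, 138.4]]
0.85 [[355.4, 126.5], [338.3, 137.4]]
0.9 [[357.5, 125.6], [340.4, 136.6]]
1.05 [[306.8 199.8]]
1.13 [[305.4 198.2]]
1.25 [[303.2 196. ]]
```

View pics/s8.png

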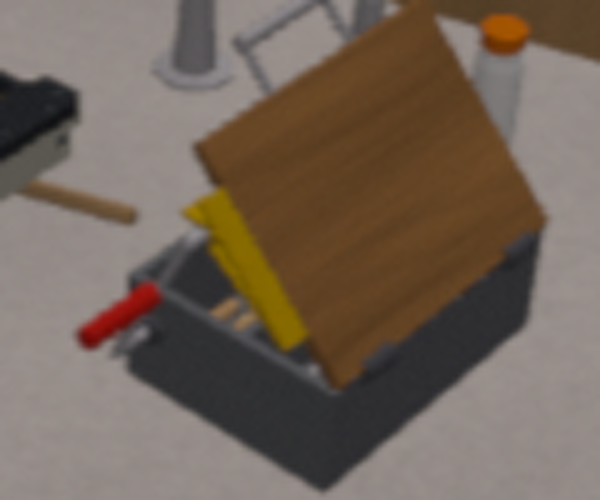

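The hood stands on the rod alone: handle end at about (240,43), grip end at about (88,338). I check for bias using the hinge corners and the stowed first image.

Run:
```python
from d import *
c=read_camera("scene")
print("hinge-side pred",[proj(c,box(.09+.004*cos(.8)+.006*sin(.8),y,.096-.004*sin(.8)+.006*cos(.8))).round(1).tolist() for y in(-.12,.12)],"seen (356.5,207) (399,173.6)")
print("stow pred",proj(c,box(.018,-.228,.0554)).round(1))
im=cv2.imread("pics/scene0.png")[:,:,::-1]
m=cv2.inRange(cv2.cvtColor(im,cv2.COLOR_RGB2HSV),(0,150,80),(5,255,255));m[:200]=0;m[235:]=0;m[:,:300]=0;m[:,350:]=0
M=cv2.inRange(cv2.cvtColor(c["image"],cv2.COLOR_RGB2HSV),(0,150,80),(5,255,255));M[:180]=0;M[225:]=0;M[:,:300]=0;M[:,350:]=0
for k in(m,M): v,u=np.nonzero(k);print(u.min(),u.max(),v.min(),v.max(),u.mean(),v.mean())
for r in(0,1.05,1.13,1.25): print(r,proj(c,box(-.067+.085*cos(r),-.195,.0554+.085*sin(r))).round(1))
```

```text
hinge-side pred [[[357.5, 208.0]], [[399.2, 174.1]]] seen (356.5,207) (399,173.6)
stow pred [[316.5 223. ]]
317 331 212 223 324.0833333333333 217.47222222222223
306 321 187 198 313.8607594936709 192.41772151898735
0 [[323.2 217.8]]
1.05 [[313.7 194.8]]
1.13 [[312.4 193.2]]
1.25 [[310.2 191. ]]
```

The rod's image shift from stowed matches 1.13 rad, and the hood is steady. I hand in.

```bash
python3 -c "
from plant import robot, read_camera, read_state
print(robot.close_job())"
```

```text
the job is handed in; nothing more can be done
None
```

The job is handed in at about 35 s: the hood stands open on the prop rod alone at about 0.8 rad with the rod at about 1.13 rad, which matches the pin being nested in the V; the first rod grasp slipped and I redid it while the hood was still high, and I did not re-measure the bystanders afterwards.

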